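Lock the vial rack on the orbital shaker and set its speed dial

ROBOT

A 7-joint arm with a two-finger parallel gripper is mounted at the origin on the work surface. World frame = base frame: x ahead of the robot, y to its left, z up, the work surface at z = 0. Lengths are in m, angles in degrees, forces in N, time in s.
With the tool pointing down it reaches from about 0.425 to 0.875 m from the base axis. Payload 4.7 kg.
Tool frame: the origin (TCP) lies at the very end of the fingers, on their centre line; the grasp point (between the pads) lies 19 mm behind it; z points along the fingers, y is the direction in which the jaws open and shut (so a half turn about z gives the same grasp; the last joint's range is limited). The gripper opens to 87 mm and grips with 3 to 60 N. Pads are 19 mm wide; open, the fingers measure 117 mm over their backs; the gripper's body (75 mm by 190 mm) begins 51 mm behind the grasp point.
Start: joints at [-74.192, 18.392, -4.016, 83.108, 1.295, 78.541, -3.26], TCP at [0.168, 0.628, 0.223] pointing down, gripper open.
Joint ranges: [-163.93, 163.93], [-17.29, 119.83], [-79.2, 71.16], [3.27, 140.29], [-89.18, 269.18], [5.43, 117.66], [-154.24, 154.24]. Speed limits (degrees/s): [147.25, 147.25, 180, 180, 180, 180, 180].

INTERFACE

Orientations are given as [roll, pitch, yaw] about the fixed x, y, z axes, in that order (R = Rz(yaw) Ry(pitch) Rx(roll)).
In Python, from cell import * gives the robot as it stands.
- The arm moves only by the tool arm_command, never from a script. Its argument "targets" is a list that holds one entry, the list of rows, each a list of 7 numbers: the shift along the tool's x, y, z in m, then the turn, a rotation vector about the tool's x, y, z in degrees, then the gripper's target within -1 to 1 (shut at 1, half-way at 0, fully open at -1). In form: [[[tx, ty, tz, rx, ry, rz, claw], ...]]. A call has 1 to 10 rows; each row is the pose to reach, as a shift and turn from the pose commanded when the call began, along the tool's axes at that moment; what a row does not reach only later rows make up. A row lasts 1/10 s, in which the tool goes at most 50 mm and 8.59 degrees, less where a joint would pass 70% of its speed; a pose out of reach is approached as far as the arm can. A call with a gripper value outside its range is refused whole. The fingers move at their own pace and stop on an object; "newtons" is the grip in N (left out, the last holds). Time passes only in rows, so rows that repeat a pose let the fingers close. It gives the time, the measured TCP pose, the force and the opening at its end, in the units of the state.
- get_obs(): the state, without advancing time (a new reading comes with each control period).
- read_camera(name): name is "side" or "top"; returns a dict with "img" (384x512x3 uint8, red, green, blue), "z_map" (384x512 float32, m along the optical axis (not along the pixel's ray), 0 where there is no reading), "K" (3x3 intrinsics, pixels), "origin" and "attitude" of the camera in the world. Camera axes: x right, y down, z forward; pixel columns grow to the right and rows downward; lengths in m; the calibration is good to about 2 mm. A picture is of the moment at which its call begins.
- sign_off(): hands the job in, once; it reports no verdict.
Trained networks look in the newest picture that a camera, given by its name, has taken for a name from the list of things; names that differ only in an ending like _2 or _b are one class to them, and where a whole thing is asked for, a point or a joint stands for the part that bears it (a point fixed in the world has none). Each returns a list of dicts, best first, with "conf" (0 to 1); they miss things now and then, are a little off and sometimes report something else, mostly with a low value. They report only what shows in the picture. A call takes as long as a camera call.
- search_frame(thing, camera): "position" ([column, row] in pixels, amid what is visible of it).
The state is a dict: "time_s": time; "qpos": joint angles; "joint_velocities": joint speeds; "effort": joint torques, N m; "tool_pos": TCP position; "tool_rot": TCP orientation; "force": force on the tool from outside, world axes, zero at the start; "wrist_torque": the same for the moment, N m; "grip_width": finger opening in m.
Only numpy, scipy, OpenCV 4.12 (cv2) and the standard library are available. Lean on these libraries where they do the work, as an engineer would, in place of code of your own. Each camera call takes 0.05 s, during which the arm holds its last target.

TASK

Get the shaker ready for the next run: push the vial rack back against the platform's back stop, and lift the clamp bar by its blue tab and drop it into the pair of notches right in front of the rack so that the rack cannot slide. Turn the speed dial so that its pointer points at the red set-mark on the rim of the scale, and leave the mark itself and the other things on the bench as they are.

Things in the scene. Friction and masses are not known exactly. Their poses are not given: they have to be found in the camera images.
- shaker: White bench-top orbital shaker, heavy, off, does not move, 345 mm (x) by 240 mm (y). Origin on the bench under the housing's middle; x points from the console (robot side) to the platform's back, z up. In this frame, mm: console top z 71, x -172 to -55; dial axis x -115; platform top z 104, x -45 to 185; back stop's inner face x 165, top z 136; side rails at y +-108, 8 thick.
- stop_face (a point): Point at the foot of the back stop's inner face, mid-width, at shaker x = 165, y = 0, z = 105 mm. The stop runs across the platform's far end.
- near_notch (a point): Midpoint between the notch pair nearest the back stop, at floor height (shaker x 75, y 0, z 125 mm); the bar's origin lies here once dropped in. Axes as the shaker. Each side rail has four notches, at shaker x 75, 45, 15, -15; 16 mm wide at the floor (z 125), flanks sloping out to the tooth peaks at z 140, 30 mm apart.
- vial_rack: White block 80 (x) by 150 (y) by 30 mm with amber vials, blue caps up to 44 mm; about 0.35 kg (pushing it takes up to 8 N), loose on the platform between the rails, 10 to 25 mm short of the back stop, slightly askew. Origin: centre of underside, z up, x to the back stop. Home against the stop: origin at shaker x 125, front face x 85 mm, 4 mm clear of the bar in the near notches.
- clamp_bar: Loose steel bar, 0.26 kg, 236 mm long (y), 12 mm thick (x), across the platform; its 12 mm high ends start in the notches at shaker x -15. Between the rails it hangs 6 mm lower and so can shift only 4 mm endways. A blue tab (12 mm in x, 56 mm in y) stands on its middle, top 72 mm above the origin. Origin: mid-length, underside of the ends; z up. Lifted 16 mm, it clears the teeth.
- bar_grip (a point): Point in the middle of the blue tab, 55 mm above the bar's origin and 17 mm below the tab's top: where to grip it across its 12 mm thickness (along the bar's x).
- dial_axis (a point): Point on the speed dial's upright axis at the height of the knob's top (shaker x = -115, y = 0, z = 104).
- pointer_tip (a point): Top of the white knob's pointed, red-lined end, 38 mm out from the axis; turns with the dial. The knob is an upright bar 13 mm thick, from 29 mm out on the tail side to 38 mm out on the pointer side (last 9 mm: 8 mm thick); sides upright from z 78 to 104 mm, on a round grey foot of 30 mm radius below z 78.
- mark_tip (a point): Point on the panel 38 mm out from the dial axis, in the direction of the red set-mark. The mark itself is a red wedge 10 mm wide lying flat on the panel, its point 42 mm and its outer edge 56 mm out, under 2 mm high, just outside a scale of 11 white ticks. The pointer is on the mark when pointer_tip is straight above this point.
- speed_dial (a joint): Dial angle, rad: 0 at the first tick, with the pointer 135 degrees anticlockwise (from above) of the shaker's +x; grows clockwise (from above) to 4.71 at the last tick; one division is 0.471. Friction 0.06 N m, no spring or clicks: stays where left, and can be pushed round by a fingertip against the bar's side.
- set_mark (a joint): Angle at which the red set-mark stands on the same scale, rad, same zero and direction; between 1.4 and 3.8; held fast by 0.5 N m of friction and not to be moved.
- solvent_bottle: Bystander: amber bottle with blue cap, 86 mm across, 180 mm tall; origin at the centre of its foot.
- beaker: Bystander: glass cup, 70 mm across, 90 mm tall; origin at the centre of its foot.
- mouse: Bystander: computer mouse, 100 by 58 by 28 mm; origin at the centre of its underside.
- cap_tray: Bystander: white tray 120 by 160 by 40 mm with five blue bottle caps lying fixed in it; origin at the centre of its underside.

How it is judged:
By the outcome, as a careful person would: the job done as asked, in the order asked, and still so for the second after the job is handed in, with the robot touching nothing.
It also fails if it takes over 64 s, if anything falls off the work surface, if the arm or the gripper's body presses on something with over 40 N, if the wrist force passes 120 N, or if a joint passes its speed limit or range.

## Working session

There is one attempt and no reset: what is moved stays moved. The work goes in short steps, Python scripts to look and compute and a tool call to move; the robot and the scene stay as the last step left them, time stands still between calls to the robot, and variables do not carry over. Pictures are saved under pics/ and viewed, and the job is handed in when it is done.

Besides the shell and the picture viewer there is one more tool, called after "Call:" by a JSON object that holds its "fn" and its "kwargs", one argument or row to a line. arm_command: Moves the arm, as the interface text tells. Its arguments: {"type":"object","properties":{"targets":{"type":"array","items":{"type":"array","items":{"type":"array","items":{"type":"number"}}}},"newtons":{"type":"number"}},"required":["targets"]}

```bash
ls; mkdir -p pics
python3 - <<'E'
from cell import *
import cv2,numpy as np,pickle
o=get_obs();print(o)
for n in("side","top"):
    c=read_camera(n);pickle.dump(c,open(n+".pkl","wb"))
    cv2.imwrite(f"pics/{n}0.png",c["img"][:,:,::-1]);print(n,c["K"],c["origin"],c["attitude"])
E
```

```text
pics
{'time_s': 0.0, 'qpos': array([-74.19299884,  18.43837695,  -4.01660555,  83.1757344 ,
         1.29289943,  78.53978014,  -3.26023526]), 'joint_velocities': array([ 0.0249201 , -0.02473999,  0.00062258, -0.03771524, -0.00918318,
        0.07528197, -0.04029131]), 'effort': array([ 6.20728388e-04, -4.91279984e+01, -4.03493028e-01, -3.12536180e+01,
       -6.39167475e-02,  4.36382974e-02,  1.83291759e-04]), 'tool_pos': array([0.1681042 , 0.62731085, 0.22146208]), 'tool_rot': array([-1.79891240e+02,  3.36543693e-03,  1.65003135e+02]), 'force': array([-0.50754289,  0.77060155, -0.60397074]), 'wrist_torque': array([-0.05877658,  0.01940997, -0.04649441]), 'grip_width': 0.08703375913372255}
side [[486.04632804   0.         258.37911769]
 [  0.         486.04632804 188.82966161]
 [  0.           0.           1.        ]] [ 0.01851075 -0.67216197  1.10719051] [-139.43103086   -0.97120993  -38.45598484]
top [[485.14727424   0.         260.18282344]
 [  0.         485.14727424 180.70195858]
 [  0.           0.           1.        ]] [ 0.31507365 -0.02322301  1.4874541 ] [-1.69369161e+02  6.08739474e-02 -9.07088207e+01]
```

View pics/side0.png

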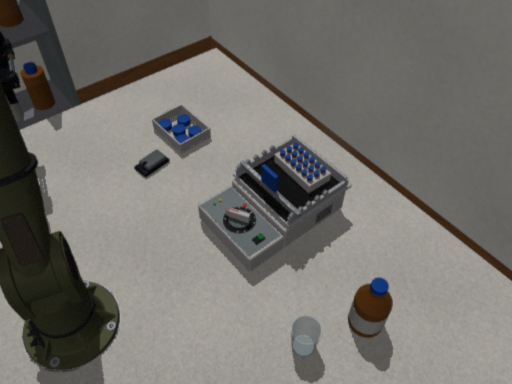

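View pics/top0.png

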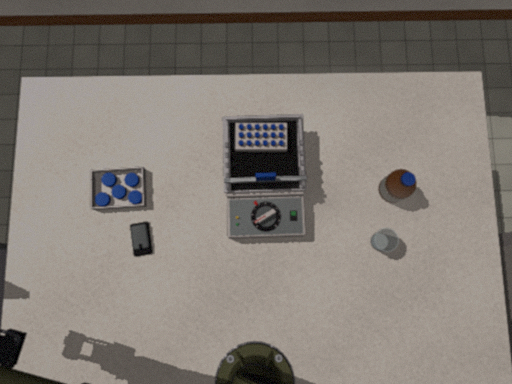

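The side and top views both show the shaker: the console is nearer the robot, with the knob at about (265,216) in top. The bar's tab is at (265,176) and the rack is at (262,136). I'll zoom in and build the height map next.

```bash
cat > h.py <<'E'
import numpy as np,cv2,pickle
from scipy.spatial.transform import Rotation as R
def cloud(c):
    K=c["K"];z=c["z_map"];h,w=z.shape
    u,v=np.meshgrid(np.arange(w),np.arange(h))
    P=np.stack([(u-K[0,2])/K[0,0]*z,(v-K[1,2])/K[1,1]*z,z],-1)
    Rm=R.from_euler("xyz",c["attitude"],degrees=True).as_matrix()
    W=P@Rm.T+c["origin"]; W[z==0]=np.nan
    return W
def ray(c,u,v,zp):
    Rm=R.from_euler("xyz",c["attitude"],degrees=True).as_matrix()
    d=Rm@np.array([(u-c["K"][0,2])/c["K"][0,0],(v-c["K"][1,2])/c["K"][1,1],1])
    o=np.array(c["origin"]);return o+d*(zp-o[2])/d[2]
def proj(c,p):
    Rm=R.from_euler("xyz",c["attitude"],degrees=True).as_matrix()
    q=(np.atleast_2d(p)-c["origin"])@Rm
    return q[:,:2]/q[:,2:]*c["K"][0,0]+c["K"][:2,2]
E
python3 - <<'E'
from h import *
t=pickle.load(open("top.pkl","rb"));s=pickle.load(open("side.pkl","rb"))
for n,c in(("top",t),("side",s)):
    W=cloud(c)
    print(n,"bench z",np.nanmedian(W[250:330,150:200,2]) if n=="top" else np.nanmedian(W[280:340,150:250,2]))
    X=W.reshape(-1,3)
    b=(X[:,0]>.35)&(X[:,0]<.95)&(abs(X[:,1])<.2)
    m=b&(abs(X[:,2]-.071)<.006); print("console",m.sum())
    if m.sum()>50:
        r=cv2.minAreaRect((X[m][:,:2]*1000).astype(np.float32));print(r)
    m2=b&(X[:,2]>.03)
    r=cv2.minAreaRect((X[m2][:,:2]*1000).astype(np.float32));print("all",r)
i=t["img"][105:245,215:315,::-1];cv2.imwrite("pics/t1.png",cv2.resize(i,None,fx=4.2,fy=4.2,interpolation=cv2.INTER_CUBIC))
i=s["img"][130:275,190:360,::-1];cv2.imwrite("pics/s1.png",cv2.resize(i,None,fx=4,fy=4,interpolation=cv2.INTER_CUBIC))
E
```

```text
top bench z 7.598178838275071e-05
console 2655
((477.20587158203125, -40.112884521484375), (118.80517578125, 229.2144012451172), 1.1232327222824097)
all ((597.0299682617188, -38.022377014160156), (358.9258117675781, 240.49044799804688), 1.0840976238250732)
side bench z -0.00033314557453767435
console 2903
((589.5602416992188, -39.3775634765625), (341.9408874511719, 231.38632202148438), 1.0085619688034058)
all ((596.9136352539062, -38.841087341308594), (357.98089599609375, 241.66204833984375), 0.7229524254798889)
```

View pics/t1.png

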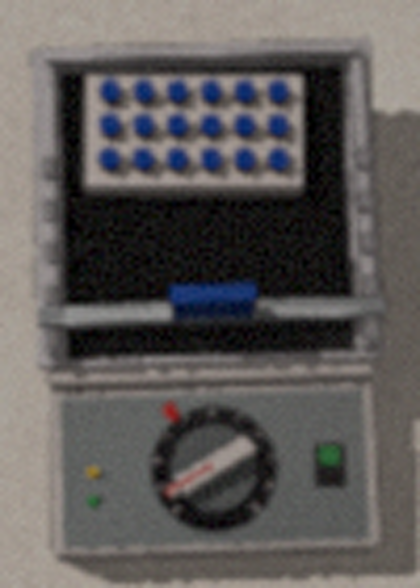

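View pics/s1.png

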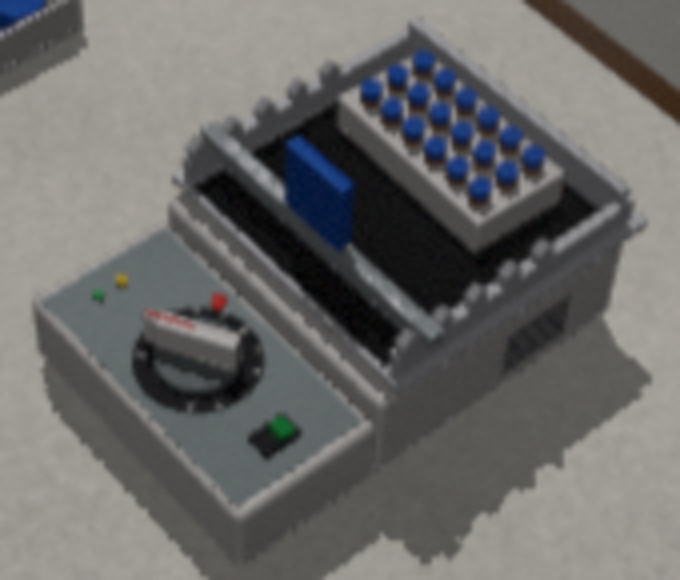

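```bash
cat > fit.py <<'E'
from h import *
from scipy.optimize import minimize
def fitshaker(cs):
    X=np.concatenate([cloud(c).reshape(-1,3) for c in cs])
    m=(X[:,0]>.38)&(X[:,0]<.82)&(abs(X[:,1]+.038)<.16)&(X[:,2]>.005)&(X[:,2]<.16);X=X[m]*1000
    # box-model surfaces (axis-aligned faces)
    def cost(p):
        a=np.radians(p[2]);c,s=np.cos(a),np.sin(a)
        d=X[:,:2]-p[:2];x=d[:,0]*c+d[:,1]*s;y=-d[:,0]*s+d[:,1]*c;z=X[:,2]
        def outside(x0,x1,y0,y1,z1):
            return np.maximum.reduce([x0-x,x-x1,y0-y,y-y1,z-z1])
        sd=np.minimum.reduce([outside(-172,-55,-120,120,71),outside(-55,172,-120,120,90),outside(-45,185,-112,112,104),outside(165,185,-112,112,136),
          outside(-45,185,104,112,125),outside(-45,185,-112,-104,125)])
        return np.minimum(np.abs(sd),8).mean()
    best=min((minimize(cost,[590+a,-38.5+b,.9+c],method="Nelder-Mead",options=dict(initial_simplex=np.array([[590+a,-38.5+b,.9+c],[595+a,-38+b,.9],[590,-33,.9],[590,-38,3]]))) for a in(-3,0,3) for b in(-3,0,3) for c in(-.5,.5)),key=lambda r:r.fun)
    return best.x,best.fun
E
python3 - <<'E'
from fit import *
t=pickle.load(open("top.pkl","rb"));s=pickle.load(open("side.pkl","rb"))
for cs in([t],[s],[t,s]): print(fitshaker(cs))
p=fitshaker([t,s])[0]
def sh(W):
    a=np.radians(p[2]);d=W[...,:2]*1000-p[:2];return np.stack([d[...,0]*np.cos(a)+d[...,1]*np.sin(a),-d[...,0]*np.sin(a)+d[...,1]*np.cos(a),W[...,2]*1000],-1)
for n,c in(("top",t),("side",s)):
    S=sh(cloud(c));X=S.reshape(-1,3);I=c["img"].reshape(-1,3).astype(int)
    # back stop
    m=(X[:,2]>130)&(abs(X[:,1])<100)&(X[:,0]>150)&(X[:,0]<190);print(n,"stop x",np.percentile(X[m,0],[2,50,98]),"z",np.median(X[m,2]))
    rail=(X[:,2]>118)&(X[:,0]>-40)&(X[:,0]<160)
    for sg in(1,-1):
        q=X[rail&(abs(X[:,1]*sg-108)<12)];print("rail y",np.percentile(q[:,1],[5,50,95]))
    m=(X[:,2]>74)&(X[:,0]>-160)&(X[:,0]<-60)&(abs(X[:,1])<50);print("dial",np.percentile(X[m],[2,50,98],axis=0).round(1).tolist())
    m=(X[:,2]>99)&(X[:,2]<110)&(X[:,0]>-160)&(X[:,0]<-60)&(abs(X[:,1])<50)
    print("knob rect",m.sum(),cv2.minAreaRect(X[m][:,:2].astype(np.float32)))
    b=(I[:,2]>90)&(I[:,2]>1.6*I[:,0])&(I[:,2]>1.5*I[:,1])
    m=b&(X[:,2]>150)&(X[:,0]>-45)&(X[:,0]<30)&(abs(X[:,1])<60);print("tab",m.sum(),np.percentile(X[m],[3,50,97],axis=0).round(1).tolist())
    m=(abs(X[:,2]-134)<5)&(X[:,0]>50)&(X[:,0]<163)&(abs(X[:,1])<98);print("rack",m.sum(),cv2.minAreaRect(X[m][:,:2].astype(np.float32)))
    m=b&(X[:,2]>136)&(X[:,0]>50)&(X[:,0]<163);print("caps",m.sum(),cv2.minAreaRect(X[m][:,:2].astype(np.float32)),X[m].mean(0))
    r=(I[:,0]>130)&(I[:,0]>2*I[:,1])&(I[:,0]>2*I[:,2])
    m=r&(X[:,2]<85)&(X[:,0]>-172)&(X[:,0]<-55)&(abs(X[:,1])<60)
    if m.sum():
        c0=X[m].mean(0);print("mark",m.sum(),c0,"ang",np.degrees(np.arctan2(c0[1],c0[0]+115)),np.hypot(c0[1],c0[0]+115))
    m=(I[:,0]>1.3*I[:,1])&(X[:,2]>90)&(X[:,0]>-172)&(X[:,0]<-55)&(abs(X[:,1])<60)
    if m.sum():c0=X[m].mean(0);print("pointer red",m.sum(),c0,"ang",np.degrees(np.arctan2(c0[1],c0[0]+115)))
E
```

```text
(array([590.50411131, -35.33644767,   0.91684638]), np.float64(3.875928767704319))
(array([592.64658848, -33.5616284 ,   0.70256752]), np.float64(3.3355544516470568))
(array([592.12622998, -33.56768244,   0.70833008]), np.float64(3.617571695650088))
top stop x [150.8547419  165.41876758 171.50600374] z 135.49753832421297
rail y [ 99.74461062 103.45744922 108.1786619 ]
rail y [-115.9007255  -111.43692893 -104.16750344]
dial [[-155.1, -44.8, 74.1], [-117.8, -2.5, 78.2], [-66.3, 44.7, 107.9]]
knob rect 95 ((-119.21572875976562, -1.5187206268310547), (13.127951622009277, 66.13040161132812), 30.41637420654297)
tab 69 [[-22.2, -31.3, 192.3], [-16.7, -1.7, 197.0], [-13.0, 20.0, 201.6]]
rack 900 ((115.35809326171875, 1.8794784545898438), (174.7974395751953, 95.22953033447266), 89.84757232666016)
caps 238 ((109.20659637451172, 3.3926239013671875), (126.1082992553711, 59.22100067138672), 88.13053131103516) [108.23160633   4.28579983 148.41129388]
mark 3 [-76.54420869  27.54754148  71.63063051] ang 35.61565792854725 47.304491616376524
pointer red 17 [-128.20955631   14.93107687  105.48705067] a
[... 197 characters left out ...]
al [[-153.6, -39.1, 74.3], [-122.2, -9.5, 81.7], [-79.1, 29.2, 106.2]]
knob rect 113 ((-117.39248657226562, -1.906829833984375), (15.923222541809082, 65.67849731445312), 30.040565490722656)
tab 70 [[-21.1, -32.0, 193.3], [-16.2, -5.9, 196.3], [-10.6, 19.1, 199.3]]
rack 670 ((110.10926055908203, 8.662849426269531), (105.74401092529297, 176.7010498046875), 0.10172177106142044)
caps 294 ((111.10903930664062, 3.1557693481445312), (130.75186157226562, 65.09851837158203), 89.26602935791016) [111.35031655   0.43324845 147.29858278]
mark 7 [-75.74212656  23.63896731  73.92845207] ang 31.05407586543162 45.82555403639151
pointer red 14 [-124.58922063   11.34635824  104.3942891 ] ang 130.20236994782067
```

```bash
cat > ov.py <<'E'
from h import *
def s2w(p,P):
    a=np.radians(p[2]);P=np.atleast_2d(np.array(P,float))
    return np.stack([p[0]+P[:,0]*np.cos(a)-P[:,1]*np.sin(a),p[1]+P[:,0]*np.sin(a)+P[:,1]*np.cos(a),P[:,2]],-1)/1000
def overlay(c,p,lines,box,f,fn):
    u0,v0,u1,v1=box
    im=cv2.resize(np.ascontiguousarray(c["img"][v0:v1,u0:u1,::-1]),None,fx=f,fy=f,interpolation=cv2.INTER_CUBIC)
    for L,col in lines:
        q=(proj(c,s2w(p,L))-[u0,v0]+.5)*f
        cv2.polylines(im,[np.round(q*16).astype(np.int32)],False,col,1,cv2.LINE_AA,4)
    cv2.imwrite(fn,im)
def rect(x0,x1,y0,y1,z): return [(x0,y0,z),(x1,y0,z),(x1,y1,z),(x0,y1,z),(x0,y0,z)]
def circ(r,z,x=-115): return [(x+r*np.cos(a),r*np.sin(a),z) for a in np.linspace(0,6.2832,60)]
def knob(deg,z=104):
    a=np.radians(deg);d=np.array([np.cos(a),np.sin(a)]);n=np.array([-d[1],d[0]])
    return [tuple(np.array([-115,0])+d*u+n*v)+(z,) for u,v in((-29,6.5),(29,6.5),(29,4),(38,4),(38,-4),(29,-4),(29,-6.5),(-29,-6.5),(-29,6.5))]
base=[(rect(-172,-55,-120,120,71),(0,255,255)),([(165,-104,136),(165,104,136)],(0,255,0)),([(165,-104,104),(165,104,104)],(0,160,0)),
 ([(-45,112,104),(-45,-112,104)],(0,255,0)),([(-45,112,125),(185,112,125)],(255,255,0)),([(-45,-112,125),(185,-112,125)],(255,255,0)),([(-172,120,0),(-172,-120,0),(172,-120,0)],(255,0,255)),(circ(30,78),(255,0,0)),(circ(42,71),(0,0,255))]
E
python3 - <<'E'
from ov import *
t=pickle.load(open("top.pkl","rb"));s=pickle.load(open("side.pkl","rb"))
p=(591,-38.3,.9)
overlay(t,p,base+[(knob(120),(0,200,0))],(215,105,315,245),4.2,"pics/t2.png")
overlay(s,p,base+[(knob(120),(0,200,0))],(190,130,360,275),4,"pics/s2.png")
E
```

```text
(no output)
```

View pics/t2.png

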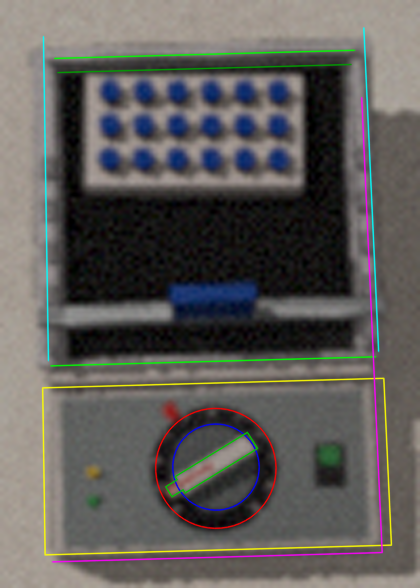

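View pics/s2.png

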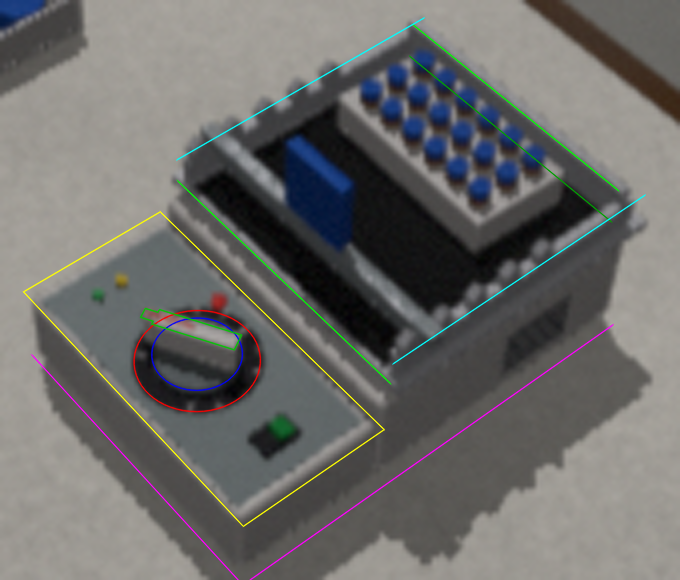

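```bash
cat > rect.py <<'E'
from ov import *
def rectify(c,p,z,x0,x1,y0,y1,f):
    # output: up = +x shaker, left=+y ; f px/mm
    xs=np.arange(x1,x0,-1/f);ys=np.arange(y1,y0,-1/f)
    Y,X=np.meshgrid(ys,xs)
    q=proj(c,s2w(p,np.stack([X.ravel(),Y.ravel(),np.full(X.size,z)],-1))).astype(np.float32)
    return cv2.remap(c["img"][:,:,::-1].copy(),q[:,0].reshape(X.shape),q[:,1].reshape(X.shape),cv2.INTER_CUBIC)
E
python3 - <<'E'
from rect import *
t=pickle.load(open("top.pkl","rb"));s=pickle.load(open("side.pkl","rb"))
p=(591,-38.3,.9)
ims=[]
for c in(t,s):
    im=rectify(c,p,72,-175,-55,-60,60,3)
    for r in(30,42,56): cv2.circle(im,(180,180),int(r*3),(0,255,255),1)
    cv2.circle(im,(180,180),2,(0,255,0),-1)
    ims.append(im)
cv2.imwrite("pics/r1.png",np.hstack(ims))
E
```

```text
(no output)
```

View pics/r1.png

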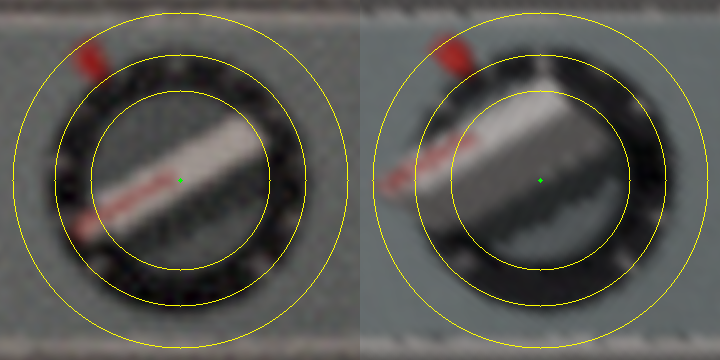

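```bash
cat > mv.py <<'E'
from ov import *
P=(591.5,-38.3,.9)
def to(o,sx,sy,z,yaw,fine=True):
    """shaker x,y mm, z mm, yaw in shaker deg -> tool row"""
    w=s2w(P,(sx,sy,z))[0]
    R0=R.from_euler("xyz",o["tool_rot"],degrees=True);R1=R.from_euler("xyz",[180,0,yaw+P[2]],degrees=True)
    d=R0.inv().apply(w-o["tool_pos"]);r=(R0.inv()*R1).as_rotvec(degrees=True)
    print(np.round(d,4).tolist(),np.round(r,2).tolist())
def where(o):
    w=o["tool_pos"]*1000;a=np.radians(P[2]);d=w[:2]-P[:2]
    print("t",o["time_s"],"shaker",np.round([d[0]*np.cos(a)+d[1]*np.sin(a),-d[0]*np.sin(a)+d[1]*np.cos(a),w[2]],1),"rot",np.round(o["tool_rot"]-[0,0,P[2]],2),"F",np.round(o["force"],1),"w",round(o["grip_width"]*1000,1),"q",np.round(o["qpos"],0))
E
python3 - <<'E'
from cell import *;from mv import *
from rect import *
o=get_obs();where(o);to(o,42,0,270,180);to(o,42,0,112,180)
# mark numerics
t=pickle.load(open("top.pkl","rb"));s=pickle.load(open("side.pkl","rb"))
for c in(t,s):
    im=rectify(c,P,72,-175,-55,-60,60,4).astype(float);b,g,r=im[...,0],im[...,1],im[...,2]
    yy,xx=np.mgrid[:480,:480];Y=60-xx/4;X=60-yy/4
    red=np.clip(r-np.maximum(g,b)-25,0,None)*(np.hypot(X,Y)>40)*(X>15)
    mx,my=(red*X).sum()/red.sum(),(red*Y).sum()/red.sum()
    # ring: find outer boundary along rays (dark->gray)
    pts=[]
    from scipy.ndimage import map_coordinates,gaussian_filter
    L=gaussian_filter(im.mean(-1),2)
    for a in np.radians(np.arange(0,360,4)):
        rr=np.arange(36,52,.25);pr=map_coordinates(L,[(60-rr*np.cos(a))*4,(60-rr*np.sin(a))*4],order=1)
        if abs(np.degrees(a)-36)<18 :continue
        k=np.argmax(np.gradient(pr));pts.append((rr[k]*np.cos(a),rr[k]*np.sin(a)))
    pts=np.array(pts)
    w=np.ones(len(pts),bool)
    for _ in range(6):
        A=np.c_[2*pts[w],np.ones(w.sum())];sol=np.linalg.lstsq(A,(pts[w]**2).sum(1),rcond=None)[0]
        rad=np.sqrt(sol[2]+sol[0]**2+sol[1]**2);e=abs(np.hypot(*(pts-sol[:2]).T)-rad);w=e<1.5
    print("ring",sol[:2],rad,w.sum(),"mark",mx,my,"ang",np.degrees(np.arctan2(my-sol[1],mx-sol[0])),np.hypot(my-sol[1],mx-sol[0]))
E
```

```text
t 0.1 shaker [-412.8  672.2  221.6] rot [-179.9    0.   164.1] F [-0.7 -0.1 -0.7] w 87.2 q [-74.  18.  -4.  83.   1.  79.  -3.]
[-0.6216, -0.522, -0.0475] [-0.1, -0.01, -15.9]
[-0.6216, -0.5218, 0.1105] [-0.1, -0.01, -15.9]
ring [-1.08254737  0.88816913] 43.611985297781814 63 mark 39.0713781316522 29.74499293843131 ang 35.70310644011298 49.44748742885001
ring [-0.08669277 -1.02474446] 44.08573684720231 65 mark 40.76064666059554 28.838921201395213 ang 36.17069842294328 50.599838586694936
```

Call:
{"fn": "arm_command", "kwargs": {
  "targets": [
    [[-0.62,-0.522,-0.0475,-0.1,0,-15.9,-1],[-0.62,-0.522,-0.0475,-0.1,0,-15.9,-1],[-0.62,-0.522,-0.0475,-0.1,0,-15.9,-1],[-0.62,-0.522,-0.0475,-0.1,0,-15.9,-1],[-0.62,-0.522,-0.0475,-0.1,0,-15.9,-1],[-0.62,-0.522,-0.0475,-0.1,0,-15.9,-1],[-0.62,-0.522,-0.0475,-0.1,0,-15.9,-1],[-0.62,-0.522,-0.0475,-0.1,0,-15.9,-1],[-0.62,-0.522,-0.0475,-0.1,0,-15.9,-1],[-0.62,-0.522,-0.0475,-0.1,0,-15.9,-1]]
  ]
}}

```text
time_s: 1.1
tool_pos: [0.4545, 0.2166, 0.2518]
tool_rot: [179.9, 0.0, -179.1]
force: [1.0, 0.7, 0.8]
grip_width: 0.087
```

Run:
```python
from cell import *;from mv import *
o=get_obs();where(o);to(o,42,0,270,180)
```

```text
t 1.1 shaker [-133.   257.   251.8] rot [ 1.7988e+02  1.0000e-02 -1.7999e+02] F [1.  0.7 0.8] w 87.0 q [-44.  -1.  16. 102.   0.  79.  62.]
[-0.175, -0.257, -0.0187] [0.12, 0.01, 0.01]
```

Call:
{"fn": "arm_command", "kwargs": {
  "targets": [
    [[-0.175,-0.257,-0.019,0,0,0,-1],[-0.175,-0.257,-0.019,0,0,0,-1],[-0.175,-0.257,-0.019,0,0,0,-1],[-0.175,-0.257,-0.019,0,0,0,-1],[-0.175,-0.257,-0.019,0,0,0,-1],[-0.175,-0.257,-0.019,0,0,0,-1],[-0.175,-0.257,-0.019,0,0,0,-1],[-0.175,-0.257,-0.019,0,0,0,-1],[-0.175,-0.257,-0.019,0,0,0,-1]]
  ]
}}

```text
time_s: 2.0
tool_pos: [0.6324, -0.0344, 0.2698]
tool_rot: [179.8, -0.1, -179.0]
force: [-0.2, 1.3, -0.1]
grip_width: 0.0872
```

Run:
```python
from cell import *;from mv import *
o=get_obs();where(o);to(o,42,0,270,180);to(o,42,0,112,180)
c=read_camera("side");cv2.imwrite("pics/s3.png",cv2.resize(c["img"][60:280,170:380,::-1],None,fx=2.7,fy=2.7))
```

```text
t 2.0 shaker [ 40.9   3.3 269.8] rot [ 1.7984e+02 -7.0000e-02 -1.7995e+02] F [-0.2  1.3 -0.1] w 87.2 q [-24.  17.  31.  83.  -9.  83.  98.]
[-0.0011, -0.0033, -0.0003] [0.16, -0.07, 0.05]
[-0.0013, -0.0037, 0.1577] [0.16, -0.07, 0.05]
```

View pics/s3.png

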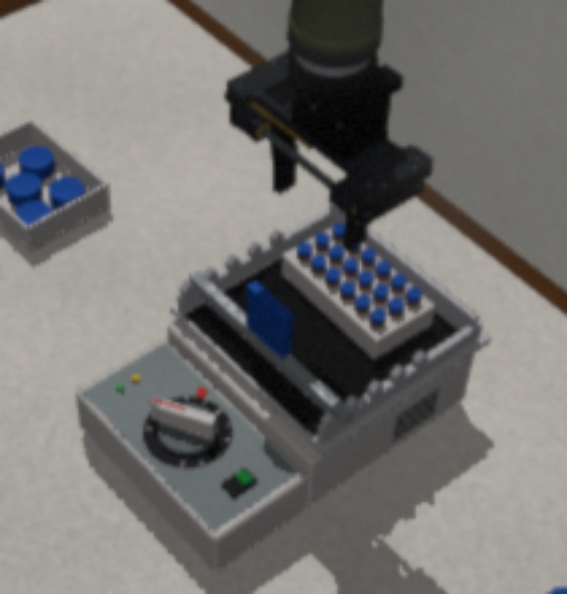

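The gripper hangs above the gap between tab and rack, jaws along y, fingers about (283,170) and (355,235). Lowering now.

Call:
{"fn": "arm_command", "kwargs": {
  "targets": [
    [[-0.001,-0.003,0.04,0.1,0,0,-1],[-0.001,-0.003,0.08,0.1,0,0,-1],[-0.001,-0.003,0.11,0.1,0,0,-1],[-0.001,-0.003,0.13,0.1,0,0,-1],[-0.001,-0.003,0.145,0.1,0,0,-1],[-0.001,-0.003,0.154,0.1,0,0,-1],[-0.001,-0.003,0.154,0.1,0,0,-1]]
  ]
}}

```text
time_s: 2.75
tool_pos: [0.6334, -0.0373, 0.1157]
tool_rot: [180.0, -0.1, -179.0]
force: [-0.2, -0.6, -0.3]
grip_width: 0.087
```

Run:
```python
from cell import *;from mv import *
o=get_obs();where(o);to(o,60,0,115,180)
c=read_camera("side");cv2.imwrite("pics/s4.png",cv2.resize(c["img"][60:280,170:380,::-1],None,fx=2.7,fy=2.7))
```

```text
t 2.75 shaker [ 41.9   0.3 115.7] rot [ 1.7997e+02 -6.0000e-02 -1.7992e+02] F [-0.2 -0.6 -0.3] w 87.0 q [-22.  22.  29.  94. -12.  67. 101.]
[-0.0181, -0.0003, 0.0007] [0.03, -0.06, 0.08]
```

View pics/s4.png

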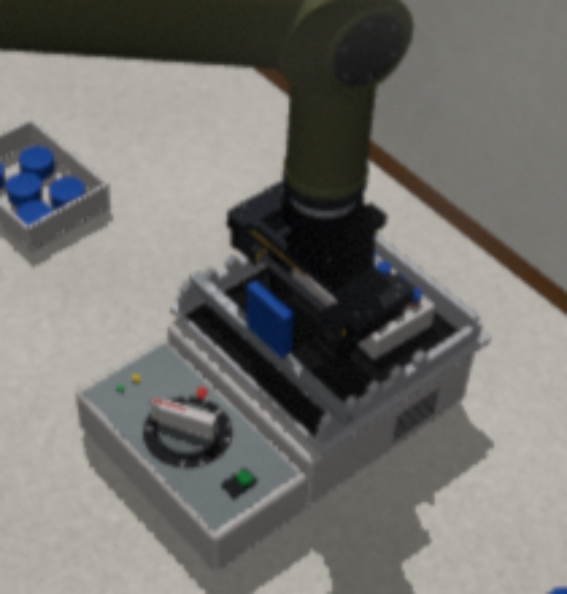

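Fingers are down in front of the rack with no contact, and the tab is clear. Pushing.

Call:
{"fn": "arm_command", "kwargs": {
  "targets": [
    [[-0.005,0,0,0,0,0,-1],[-0.01,0,0,0,0,0,-1],[-0.014,0,0,0,0,0,-1],[-0.017,0,0,0,0,0,-1],[-0.02,0,0,0,0,0,-1],[-0.023,0,0,0,0,0,-1],[-0.026,0,0,0,0,0,-1],[-0.028,0,0,0,0,0,-1],[-0.03,0,0,0,0,0,-1]]
  ]
}}

```text
time_s: 3.7
tool_pos: [0.6638, -0.0379, 0.1164]
tool_rot: [180.0, -0.0, -179.1]
force: [-8.8, -1.9, 5.2]
grip_width: 0.0872
```

Run:
```python
from cell import *;from mv import *
o=get_obs();where(o)
```

```text
t 3.7 shaker [ 72.3  -0.7 116.4] rot [ 1.7999e+02 -3.0000e-02 -1.7999e+02] F [-8.8 -1.9  5.2] w 87.2 q [-21.  26.  29.  89. -13.  69. 101.]
```

Call:
{"fn": "arm_command", "kwargs": {
  "targets": [
    [[-0.001,0,0,0,0,0,-1],[-0.002,0,0,0,0,0,-1],[-0.003,0,0,0,0,0,-1],[-0.003,0,0,0,0,0,-1]]
  ]
}}

```text
time_s: 4.1
tool_pos: [0.6638, -0.038, 0.1163]
tool_rot: [180.0, -0.4, -179.1]
force: [-13.2, 0.1, 8.2]
grip_width: 0.087
```

Run:
```python
from cell import *;from mv import *
o=get_obs();where(o)
```

```text
t 4.1 shaker [ 72.3  -0.9 116.3] rot [ 179.95   -0.4  -179.97] F [-13.2   0.1   8.2] w 87.0 q [-21.  26.  29.  89. -13.  69. 101.]
```

Call:
{"fn": "arm_command", "kwargs": {
  "targets": [
    [[-0.002,0,0,0,0,0,-1],[-0.004,0,0,0,0,0,-1],[-0.004,0,0,0,0,0,-1]]
  ]
}}

```text
time_s: 4.4
tool_pos: [0.6639, -0.0381, 0.1163]
tool_rot: [179.9, -0.9, -179.1]
force: [-23.7, 0.3, 15.6]
grip_width: 0.0873
```

Run:
```python
from cell import *;from mv import *
o=get_obs();where(o)
for n in("side","top"):
    c=read_camera(n);pickle.dump(c,open(n+"1.pkl","wb"))
    b=(215,105,315,245) if n=="top" else (190,130,360,275)
    overlay(c,P,base+[(rect(85,165,-75,75,134),(0,0,255))],b,4.1,f"pics/{n}5.png")
```

```text
t 4.4 shaker [ 72.4  -0.9 116.3] rot [ 179.89   -0.91 -179.96] F [-23.7   0.3  15.6] w 87.3 q [-21.  26.  29.  88. -13.  70. 101.]
```

View pics/side5.png

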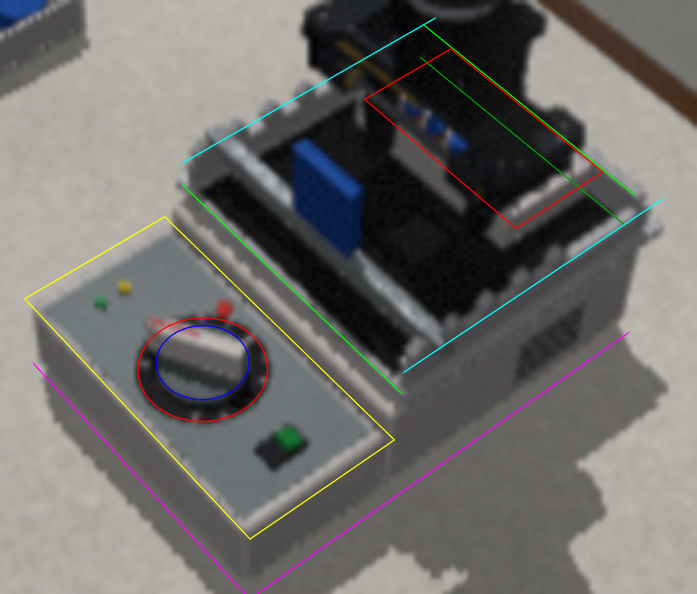

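View pics/top5.png

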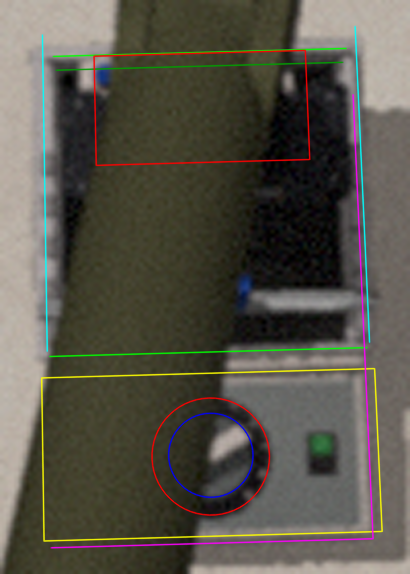

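It's firmly stopped at 24 N with no movement, and the rack outline coincides with the home outline in the side view. Backing off and lifting.

Call:
{"fn": "arm_command", "kwargs": {
  "targets": [
    [[0.006,0,0,0,0,0,-1],[0.015,0,0,0,0,0,-1],[0.02,0,0,0,0,0,-1],[0.02,0,-0.04,0,0,0,-1],[0.02,0,-0.09,0,0,0,-1],[0.02,0,-0.13,0,0,0,-1],[0.02,0,-0.15,0,0,0,-1],[0.02,0,-0.15,0,0,0,-1]]
  ]
}}

```text
time_s: 5.3
tool_pos: [0.6534, -0.0383, 0.2708]
tool_rot: [180.0, 0.5, -179.1]
force: [1.7, -0.7, -0.3]
grip_width: 0.0872
```

Run:
```python
from cell import *;from mv import *
o=get_obs();where(o);to(o,-15,0,270,90)
c=read_camera("side");pickle.dump(c,open("side2.pkl","wb"))
overlay(c,P,[(rect(85,165,-75,75,134),(0,0,255)),([(165,-104,136),(165,104,136)],(0,255,0))],(190,130,360,275),4.1,f"pics/side6.png")
# tab from initial clouds
for f in("side2.pkl",):
    S=cloud(c)*1000;a=np.radians(P[2]);d=S[...,:2]-P[:2]
    X=np.c_[(d[...,0]*np.cos(a)+d[...,1]*np.sin(a)).ravel(),(-d[...,0]*np.sin(a)+d[...,1]*np.cos(a)).ravel(),S[...,2].ravel()]
    m=(abs(X[:,2]-134)<4)&(X[:,0]>50)&(X[:,0]<163)&(abs(X[:,1])<98)
    for lo in(-60,-30,0,30): 
        q=X[(X[:,2]>110)&(X[:,2]<132)&(X[:,1]>lo)&(X[:,1]<lo+30)&(X[:,0]>55)&(X[:,0]<100)];print(lo,len(q),np.median(q[:,0]) if len(q) else 0)
```

```text
t 5.3 shaker [ 61.9  -1.  270.8] rot [ 179.99    0.52 -179.98] F [ 1.7 -0.7 -0.3] w 87.2 q [-22.  19.  31.  80. -10.  83.  99.]
[0.0769, 0.001, 0.0001] [0.42, 0.4, 90.01]
-60 49 86.1610025160705
-30 50 86.3767578375221
0 58 86.79319228403531
30 48 86.32707221851987
```

View pics/side6.png

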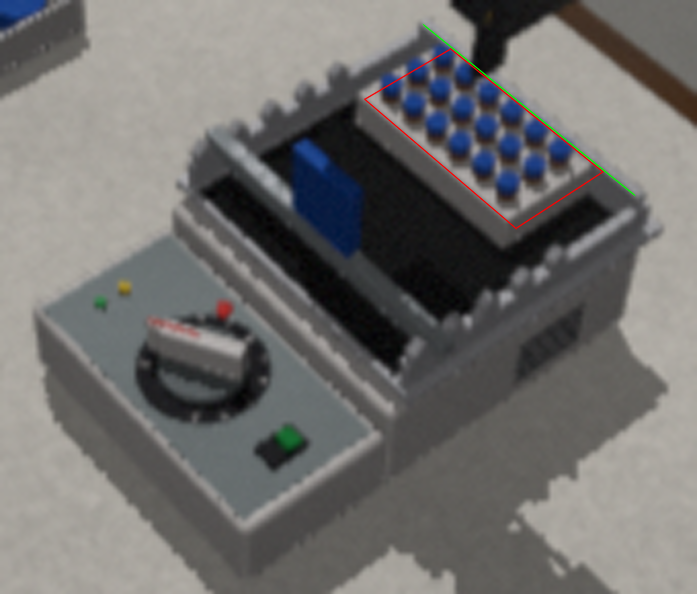

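Rack is square against the stop, front face at about x 86 mm across its whole width. Next, rotate above the tab.

Call:
{"fn": "arm_command", "kwargs": {
  "targets": [
    [[0.077,0.001,0,0.2,0.2,90,0],[0.077,0.001,0,0.2,0.2,90,0],[0.077,0.001,0,0.2,0.2,90,0],[0.077,0.001,0,0.2,0.2,90,0],[0.077,0.001,0,0.2,0.2,90,0],[0.077,0.001,0,0.2,0.2,90,0],[0.077,0.001,0,0.2,0.2,90,0],[0.077,0.001,0,0.2,0.2,90,0],[0.077,0.001,0,0.2,0.2,90,0],[0.077,0.001,0,0.2,0.2,90,0]]
  ]
}}

```text
time_s: 6.35
tool_pos: [0.5733, -0.038, 0.2643]
tool_rot: [-179.6, 0.0, 94.6]
force: [-0.2, 0.9, -0.2]
grip_width: 0.0436
```

Run:
```python
from cell import *;from mv import *
o=get_obs();where(o);to(o,-15,0,225,90)
```

```text
t 6.35 shaker [-18.2   0.6 264.3] rot [-179.64    0.     93.72] F [-0.2  0.9 -0.2] w 43.6 q [-33.   9.  39.  92.  -6.  81.  11.]
[-0.0008, 0.0034, 0.0393] [-0.36, 0.01, 3.72]
```

Call:
{"fn": "arm_command", "kwargs": {
  "targets": [
    [[-0.0005,0.003,0.02,-0.3,0,3.7,0],[-0.0005,0.003,0.04,-0.3,0,3.7,0],[-0.0005,0.003,0.04,-0.3,0,3.7,0]]
  ]
}}

```text
time_s: 6.65
tool_pos: [0.5743, -0.038, 0.222]
tool_rot: [-179.7, 0.0, 91.3]
force: [-0.2, 0.1, -0.3]
grip_width: 0.0433
```

Run:
```python
from cell import *;from mv import *
o=get_obs();where(o);to(o,-15,0,161,90)
c=read_camera("side")
overlay(c,P,[],(190,90,360,235),4.1,"pics/side7.png")
```

```text
t 6.65 shaker [-17.2   0.6 222. ] rot [-1.7966e+02  3.0000e-02  9.0390e+01] F [-0.2  0.1 -0.3] w 43.3 q [-33.  11.  39.  95.  -7.  77.   8.]
[-0.0005, 0.0025, 0.0609] [-0.34, 0.03, 0.39]
```

View pics/side7.png

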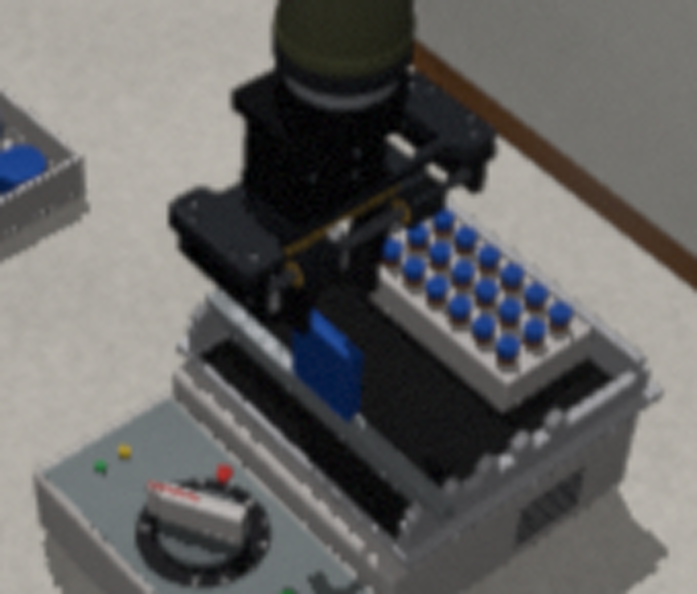

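The fingers straddle the tab (tab top edge at (330,330)). Descending to grip.

Call:
{"fn": "arm_command", "kwargs": {
  "targets": [
    [[-0.0005,0.0025,0.025,-0.3,0,0.4,0],[-0.0005,0.0025,0.045,-0.3,0,0.4,0],[-0.0005,0.0025,0.058,-0.3,0,0.4,0],[-0.0005,0.0025,0.061,-0.3,0,0.4,0],[-0.0005,0.0025,0.061,-0.3,0,0.4,0]]
  ]
}}

```text
time_s: 7.2
tool_pos: [0.5796, -0.0391, 0.1656]
tool_rot: [179.6, 0.0, 90.9]
force: [-0.2, 0.1, 1.0]
grip_width: 0.0434
```

Call:
{"fn": "arm_command", "kwargs": {
  "targets": [
    [[0,0,0,0,0,0,1],[0,0,0,0,0,0,1],[0,0,0,0,0,0,1],[0,0,0,0,0,0,1],[0,0,0,0,0,0,1]]
  ],
  "newtons": 30
}}

```text
time_s: 7.7
tool_pos: [0.5787, -0.039, 0.1654]
tool_rot: [179.7, -0.0, 90.9]
force: [-7.1, 0.0, 1.1]
grip_width: 0.0121
```

Run:
```python
from cell import *;from mv import *
o=get_obs();where(o);to(o,-15,0,161+25,90)
```

```text
t 7.7 shaker [-12.8  -0.5 165.4] rot [ 1.7973e+02 -1.0000e-02  8.9960e+01] F [-7.1  0.   1.1] w 12.1 q [-32.  13.  39.  99.  -9.  70.  10.]
[0.0005, -0.0021, -0.0206] [0.27, -0.01, -0.04]
```

Call:
{"fn": "arm_command", "kwargs": {
  "targets": [
    [[0,-0.0015,0,0,0,0,1],[0,-0.0015,-0.006,0,0,0,1],[0,-0.0015,-0.014,0,0,0,1],[0,-0.0015,-0.022,0,0,0,1],[0,-0.0015,-0.03,0,0,0,1],[0,-0.0015,-0.03,0,0,0,1]]
  ]
}}

```text
time_s: 8.3
tool_pos: [0.5788, -0.0393, 0.1972]
tool_rot: [179.4, -0.0, 90.9]
force: [0.5, 0.3, -2.9]
grip_width: 0.0121
```

Run:
```python
from cell import *;from mv import *
o=get_obs();where(o);to(o,75,0,192,90)
c=read_camera("side")
overlay(c,P,[],(190,90,360,235),4.1,"pics/side8.png")
```

```text
t 8.3 shaker [-12.7  -0.8 197.2] rot [ 1.7945e+02 -2.0000e-02  8.9950e+01] F [ 0.5  0.3 -2.9] w 12.1 q [-33.  12.  39.  97.  -8.  73.   9.]
[0.0008, 0.0876, 0.006] [0.55, -0.02, -0.05]
```

View pics/side8.png

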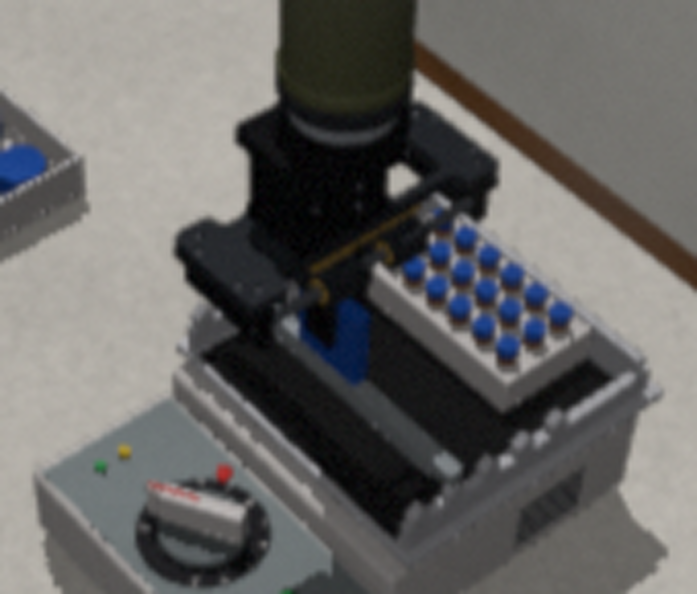

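Bar is lifted level, clear of the teeth. Carrying it back 88 mm.

Call:
{"fn": "arm_command", "kwargs": {
  "targets": [
    [[0.0005,0.01,0,0.3,0,0,1],[0.0005,0.025,0,0.3,0,0,1],[0.0005,0.042,0,0.3,0,0,1],[0.0005,0.058,0,0.3,0,0,1],[0.0005,0.072,0,0.3,0,0,1],[0.0005,0.082,0,0.3,0,0,1],[0.0005,0.088,0,0.3,0,0,1],[0.0005,0.088,0,0.3,0,0,1],[0.0005,0.088,0,0.3,0,0,1]]
  ]
}}

```text
time_s: 9.25
tool_pos: [0.6653, -0.0374, 0.1957]
tool_rot: [180.0, -0.0, 90.8]
force: [-0.4, 0.0, -2.9]
grip_width: 0.0116
```

Run:
```python
from cell import *;from mv import *
o=get_obs();where(o);to(o,75.3,0,165.4,90)
c=read_camera("side")
overlay(c,P,[(rect(69,81,-118,118,155),(0,255,255))],(190,90,360,235),4.1,"pics/side9.png")
```

```text
t 9.25 shaker [ 73.8  -0.3 195.7] rot [179.98  -0.    89.94] F [-0.4  0.  -2.9] w 11.6 q [-27.  24.  38.  84. -15.  77.  13.]
[0.0003, 0.0015, 0.0303] [0.02, -0.0, -0.06]
```

View pics/side9.png

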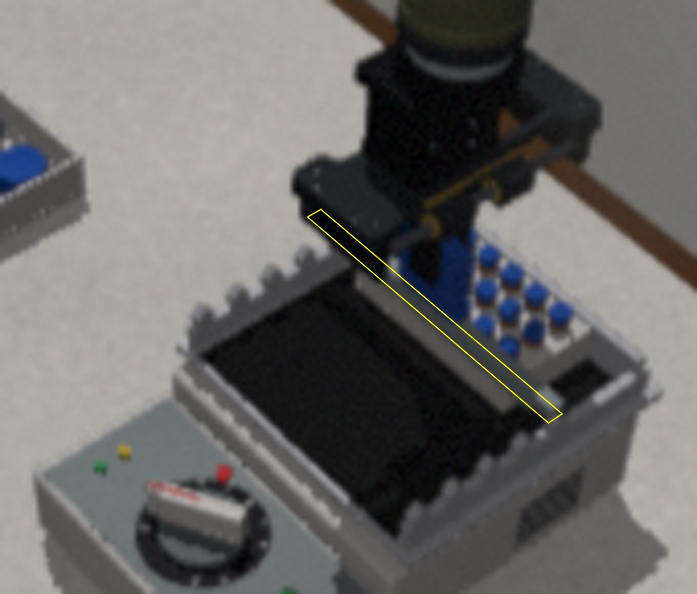

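Call:
{"fn": "arm_command", "kwargs": {
  "targets": [
    [[0,0.001,0.005,0,0,0,1],[0,0.001,0.011,0,0,0,1],[0,0.001,0.017,0,0,0,1],[0,0.001,0.022,0,0,0,1],[0,0.001,0.026,0,0,0,1],[0,0.001,0.026,0,0,0,1]]
  ]
}}

```text
time_s: 9.9
tool_pos: [0.6662, -0.0372, 0.169]
tool_rot: [-180.0, -0.0, 90.9]
force: [-0.0, -0.8, -3.1]
grip_width: 0.0117
```

Run:
```python
from cell import *;from mv import *
o=get_obs();where(o);to(o,75.3,0,165.4,90)
```

```text
t 9.9 shaker [ 74.7  -0.  169. ] rot [-1.7999e+02 -1.0000e-02  8.9960e+01] F [-0.  -0.8 -3.1] w 11.7 q [-27.  25.  38.  86. -16.  74.  13.]
[0.0, 0.0006, 0.0036] [-0.01, -0.01, -0.04]
```

No flank contact so far, and it's 3.6 mm above the floor.

Call:
{"fn": "arm_command", "kwargs": {
  "targets": [
    [[0,0,0.002,0,0,0,1],[0,0,0.004,0,0,0,1],[0,0,0.004,0,0,0,1]]
  ]
}}

```text
time_s: 10.2
tool_pos: [0.6667, -0.0372, 0.1658]
tool_rot: [179.9, -0.0, 90.9]
force: [0.1, 0.5, -2.8]
grip_width: 0.0115
```

Run:
```python
from cell import *;from mv import *
o=get_obs();where(o)
```

```text
t 10.2 shaker [ 7.520e+01 -1.000e-01  1.658e+02] rot [ 1.7994e+02 -1.0000e-02  8.9960e+01] F [ 0.1  0.5 -2.8] w 11.5 q [-27.  25.  38.  86. -16.  74.  13.]
```

Call:
{"fn": "arm_command", "kwargs": {
  "targets": [
    [[0,0,0.001,0,0,0,1],[0,0,0.002,0,0,0,1],[0,0,0.002,0,0,0,1]]
  ]
}}

```text
time_s: 10.5
tool_pos: [0.667, -0.0373, 0.1651]
tool_rot: [179.9, -0.0, 90.9]
force: [-2.8, 0.2, 4.1]
grip_width: 0.0114
```

Run:
```python
from cell import *;from mv import *
o=get_obs();where(o)
```

```text
t 10.5 shaker [ 75.5  -0.2 165.1] rot [ 1.7988e+02 -3.0000e-02  8.9960e+01] F [-2.8  0.2  4.1] w 11.4 q [-27.  25.  38.  86. -16.  74.  13.]
```

It's seated: height matches the start and the weight is taken. Releasing and lifting.

Call:
{"fn": "arm_command", "kwargs": {
  "targets": [
    [[0,0,0,0,0,0,0],[0,0,0,0,0,0,0],[0,0,0,0,0,0,0],[0,0,-0.01,0,0,0,0],[0,0,-0.03,0,0,0,0],[0,0,-0.06,0,0,0,0],[0,0,-0.08,0,0,0,0],[0,0,-0.08,0,0,0,0]]
  ]
}}

```text
time_s: 11.3
tool_pos: [0.6686, -0.0379, 0.2483]
tool_rot: [179.5, 0.0, 90.8]
force: [0.1, -0.7, 0.2]
grip_width: 0.0436
```

Run:
```python
from cell import *;from mv import *
o=get_obs();where(o);to(o,-115,0,245,120.3)
c=read_camera("side")
overlay(c,P,[(rect(69,81,-118,118,137),(0,255,255)),(rect(69,81,-28,28,197),(0,255,255))],(190,90,360,235),4.1,"pics/side10.png")
```

```text
t 11.3 shaker [ 77.1  -0.8 248.3] rot [179.53   0.    89.95] F [ 0.1 -0.7  0.2] w 43.6 q [-27.  23.  39.  80. -14.  82.  12.]
[0.0006, -0.1921, 0.0018] [0.45, 0.13, -30.35]
```

View pics/side10.png

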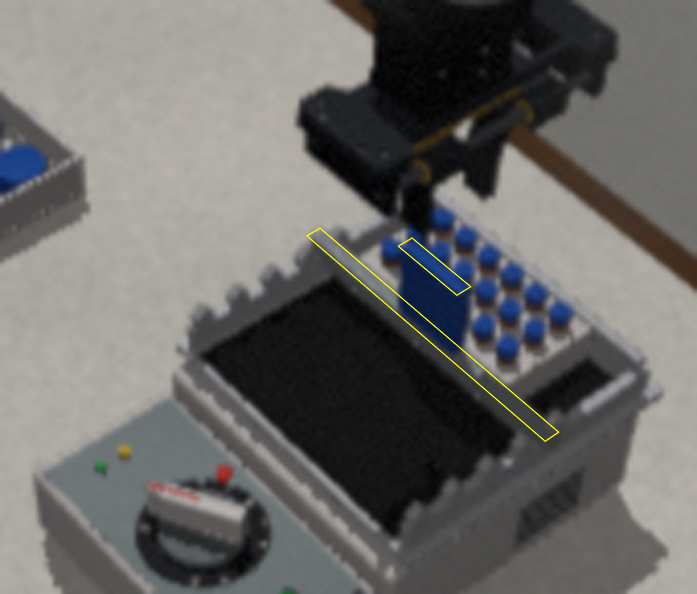

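The bar sits in the near notch pair with the predicted outline matching. On to the dial.

Call:
{"fn": "arm_command", "kwargs": {
  "targets": [
    [[0.0006,-0.192,0.002,0.4,0.1,-30.3,0],[0.0006,-0.192,0.002,0.4,0.1,-30.3,0],[0.0006,-0.192,0.002,0.4,0.1,-30.3,0],[0.0006,-0.192,0.002,0.4,0.1,-30.3,0],[0.0006,-0.192,0.002,0.4,0.1,-30.3,0],[0.0006,-0.192,0.002,0.4,0.1,-30.3,0],[0.0006,-0.192,0.002,0.4,0.1,-30.3,0]]
  ]
}}

```text
time_s: 12.05
tool_pos: [0.4755, -0.0394, 0.2416]
tool_rot: [-179.7, -0.1, 121.1]
force: [0.1, -0.2, -0.1]
grip_width: 0.0438
```

Run:
```python
from cell import *;from mv import *
o=get_obs();where(o);to(o,-115,0,130,120.3)
```

```text
t 12.05 shaker [-116.     0.8  241.6] rot [-1.7972e+02 -1.3000e-01  1.2024e+02] F [ 0.1 -0.2 -0.1] w 43.8 q [-35.  -5.  35. 106.   3.  79.  30.]
[-0.0014, 0.001, 0.1116] [-0.28, -0.13, -0.06]
```

Call:
{"fn": "arm_command", "kwargs": {
  "targets": [
    [[-0.001,0.001,0.04,-0.3,-0.1,0,0],[-0.001,0.001,0.08,-0.3,-0.1,0,0],[-0.001,0.001,0.11,-0.3,-0.1,0,0],[-0.001,0.001,0.11,-0.3,-0.1,0,0]]
  ]
}}

```text
time_s: 12.45
tool_pos: [0.4729, -0.0404, 0.1275]
tool_rot: [-179.5, -0.2, 121.1]
force: [-0.7, 0.7, 0.3]
grip_width: 0.0437
```

Run:
```python
from cell import *;from mv import *
o=get_obs();where(o);to(o,-115,0,85,120.3)
c=read_camera("side")
overlay(c,P,[],(180,120,350,265),4.1,"pics/side11.png")
```

```text
t 12.45 shaker [-118.6   -0.2  127.5] rot [-1.7947e+02 -1.6000e-01  1.2021e+02] F [-0.7  0.7  0.3] w 43.7 q [-34.   1.  37. 115.  -0.  65.  33.]
[-0.0018, 0.0036, 0.0425] [-0.53, -0.16, -0.09]
```

View pics/side11.png

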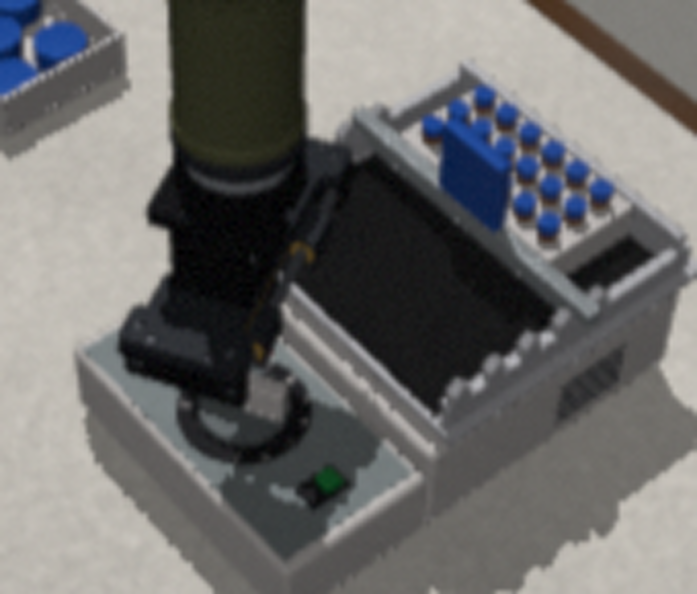

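The gripper is over the knob; the bar is visibly seated across both rails just ahead of the rack. Descending to straddle the knob.

Call:
{"fn": "arm_command", "kwargs": {
  "targets": [
    [[-0.0018,0.0036,0.005,-0.3,0,0,0],[-0.0018,0.0036,0.02,-0.3,0,0,0],[-0.0018,0.0036,0.032,-0.3,0,0,0],[-0.0018,0.0036,0.038,-0.3,0,0,0],[-0.0018,0.0036,0.038,-0.3,0,0,0],[-0.0018,0.0036,0.038,-0.3,0,0,0]]
  ]
}}

```text
time_s: 13.1
tool_pos: [0.4798, -0.0396, 0.0942]
tool_rot: [179.7, -0.0, 121.2]
force: [0.7, -0.5, -0.4]
grip_width: 0.0436
```

Run:
```python
from cell import *;from mv import *
o=get_obs();where(o);to(o,-115,0,86,120.3)
```

```text
t 13.1 shaker [-111.7    0.5   94.2] rot [ 1.7965e+02 -5.0000e-02  1.2025e+02] F [ 0.7 -0.5 -0.4] w 43.6 q [-34.   4.  37. 117.  -3.  60.  36.]
[0.0012, -0.0032, 0.0082] [0.35, -0.05, -0.05]
```

Call:
{"fn": "arm_command", "kwargs": {
  "targets": [
    [[0.001,-0.003,0.006,0.2,0,0,0],[0.001,-0.003,0.006,0.2,0,0,0],[0.001,-0.003,0.006,0.2,0,0,0]]
  ]
}}

```text
time_s: 13.4
tool_pos: [0.4762, -0.0402, 0.0877]
tool_rot: [179.9, -0.1, 121.2]
force: [0.3, 0.8, -1.0]
grip_width: 0.0439
```

Run:
```python
from cell import *;from mv import *
o=get_obs();where(o);to(o,-115,0,86,120.3)
```

```text
t 13.4 shaker [-1.154e+02 -1.000e-01  8.770e+01] rot [ 1.7989e+02 -8.0000e-02  1.2026e+02] F [ 0.3  0.8 -1. ] w 43.9 q [-34.   4.  37. 117.  -3.  59.  36.]
[-0.0001, 0.0003, 0.0017] [0.11, -0.08, -0.04]
```

Centred on the axis. Closing gently.

Call:
{"fn": "arm_command", "kwargs": {
  "targets": [
    [[0,0,0,0,0,0,1],[0,0,0,0,0,0,1],[0,0,0,0,0,0,1],[0,0,0,0,0,0,1],[0,0,0,0,0,0,1]]
  ],
  "newtons": 12
}}

```text
time_s: 13.9
tool_pos: [0.476, -0.0404, 0.0877]
tool_rot: [179.9, -0.1, 121.2]
force: [0.4, 0.9, 2.9]
grip_width: 0.0131
```

Run:
```python
from cell import *;from mv import *
o=get_obs();where(o)
```

```text
t 13.9 shaker [-115.5   -0.3   87.7] rot [ 1.7993e+02 -7.0000e-02  1.2026e+02] F [0.4 0.9 2.9] w 13.1 q [-34.   4.  37. 117.  -3.  60.  36.]
```

Call:
{"fn": "arm_command", "kwargs": {
  "targets": [
    [[0,0,0,0,0,4,1],[0,0,0,0,0,9,1],[0,0,0,0,0,15,1],[0,0,0,0,0,21,1],[0,0,0,0,0,27,1],[0,0,0,0,0,33,1],[0,0,0,0,0,39,1],[0,0,0,0,0,43,1],[0,0,0,0,0,45,1],[0,0,0,0,0,45,1]]
  ]
}}

```text
time_s: 14.9
tool_pos: [0.4745, -0.0407, 0.0877]
tool_rot: [-179.8, -0.1, 76.1]
force: [-5.0, -1.5, 5.7]
grip_width: 0.0128
```

Run:
```python
from cell import *;from mv import *
o=get_obs();where(o);print(o["wrist_torque"]);to(o,-115.3,-.2,87.7,36)
```

```text
t 14.9 shaker [-117.    -0.5   87.7] rot [-1.798e+02 -6.000e-02  7.520e+01] F [-5.  -1.5  5.7] w 12.8 q [-36.   4.  39. 117.  -3.  60.  -9.]
[-0.31460615  1.26969198 -0.06243042]
[0.0007, 0.0015, -0.0] [-0.21, 0.01, 39.2]
```

Call:
{"fn": "arm_command", "kwargs": {
  "targets": [
    [[0.0003,0.0008,0,-0.1,0,4,1],[0.0007,0.0015,0,-0.2,0,9,1],[0.0007,0.0015,0,-0.2,0,15,1],[0.0007,0.0015,0,-0.2,0,21,1],[0.0007,0.0015,0,-0.2,0,27,1],[0.0007,0.0015,0,-0.2,0,33,1],[0.0007,0.0015,0,-0.2,0,37,1],[0.0007,0.0015,0,-0.2,0,39.2,1],[0.0007,0.0015,0,-0.2,0,39.2,1],[0.0007,0.0015,0,-0.2,0,39.2,1]]
  ]
}}

```text
time_s: 15.9
tool_pos: [0.4736, -0.0399, 0.0875]
tool_rot: [-179.7, 0.2, 36.9]
force: [-12.4, 0.6, 14.6]
grip_width: 0.0128
```

Run:
```python
from cell import *;from mv import *
o=get_obs();where(o);print(o["wrist_torque"]);to(o,-115.3,-.2,87.7,36)
```

```text
t 15.9 shaker [-117.9    0.3   87.5] rot [-179.72    0.24   36.03] F [-12.4   0.6  14.6] w 12.8 q [-38.   4.  41. 117.  -3.  60. -48.]
[ 0.02682667  2.93971368 -0.06020961]
[0.0018, 0.0019, -0.0002] [-0.28, 0.24, 0.03]
```

Yaw reached 36.0°. Release, lift and look.

Call:
{"fn": "arm_command", "kwargs": {
  "targets": [
    [[0,-0.002,0,0,0,0,1],[0,-0.002,0,0,0,0,0.4],[0,-0.002,0,0,0,0,0],[0,-0.002,0,0,0,0,0],[0,-0.002,-0.01,0,0,0,0],[0,-0.002,-0.04,0,0,0,0],[0,-0.002,-0.08,0,0,0,0],[0,-0.002,-0.12,0,0,0,0],[0,-0.002,-0.16,0,0,0,0]]
  ]
}}

```text
time_s: 16.8
tool_pos: [0.476, -0.0385, 0.2501]
tool_rot: [179.8, -0.2, 36.9]
force: [1.3, -0.2, -0.4]
grip_width: 0.0434
```

Run:
```python
from cell import *;from mv import *
o=get_obs();where(o);to(o,-60,260,270,90)
c=read_camera("side");pickle.dump(c,open("side3.pkl","wb"))
overlay(c,P,[],(180,120,350,265),4.1,"pics/side12.png")
```

```text
t 16.8 shaker [-115.5    1.6  250.1] rot [179.85  -0.25  36.03] F [ 1.3 -0.2 -0.4] w 43.4 q [-40.  -6.  39. 106.   4.  79. -55.]
[0.1969, -0.1763, -0.0195] [0.26, -0.16, -53.97]
```

View pics/side12.png

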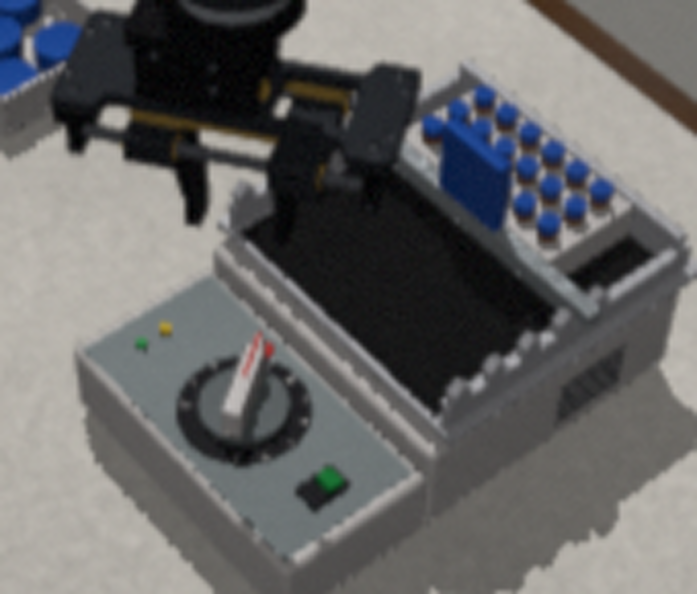

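The pointer now stands near the mark (tip at (258,338), mark at (268,350)). I'll clear the arm away and check from the top.

Call:
{"fn": "arm_command", "kwargs": {
  "targets": [
    [[0.197,-0.176,-0.02,0,0,-54,0],[0.197,-0.176,-0.02,0,0,-54,0],[0.197,-0.176,-0.02,0,0,-54,0],[0.197,-0.176,-0.02,0,0,-54,0],[0.197,-0.176,-0.02,0,0,-54,0],[0.197,-0.176,-0.02,0,0,-54,0],[0.197,-0.176,-0.02,0,0,-54,0],[0.197,-0.176,-0.02,0,0,-54,0]]
  ]
}}

```text
time_s: 17.65
tool_pos: [0.5277, 0.2215, 0.268]
tool_rot: [179.8, 0.0, 91.0]
force: [-0.1, -0.5, -0.4]
grip_width: 0.0438
```

```bash
cat > chk.py <<'E'
from cell import *;from mv import *;from rect import *
o=get_obs();where(o)
ims=[]
for n in("top","side"):
    c=read_camera(n);pickle.dump(c,open(n+"_f.pkl","wb"))
    S=cloud(c)*1000;a=np.radians(P[2]);d=S[...,:2]-P[:2]
    X=np.c_[(d[...,0]*np.cos(a)+d[...,1]*np.sin(a)).ravel(),(-d[...,0]*np.sin(a)+d[...,1]*np.cos(a)).ravel(),S[...,2].ravel()]
    m=(X[:,2]>98)&(X[:,2]<110)&(X[:,0]>-165)&(X[:,0]<-62)&(abs(X[:,1])<50)
    print(n,"knob",m.sum(),cv2.minAreaRect(X[m][:,:2].astype(np.float32)))
    q=X[m][:,:2];q=q-q.mean(0);w,v=np.linalg.eigh(q.T@q);print("pca",np.degrees(np.arctan2(v[1,1],v[0,1]))%180)
    for z in(72,104):
        im=rectify(c,P,z,-175,-55,-60,60,3);f=im.astype(float);b,g,r=f[...,0],f[...,1],f[...,2]
        if z==104:
            yy,xx=np.mgrid[:360,:360];wgt=np.clip(np.minimum(r,np.minimum(g,b)*2)-125,0,None)
        ims.append(im)
cv2.imwrite("pics/"+NAME+".png",cv2.resize(np.vstack([np.hstack(ims[:2]),np.hstack(ims[2:])]),(600,600)))
E
sed -i '1i NAME="f1"' chk.py; python3 chk.py
```

```text
t 17.65 shaker [-59.7 260.8 268. ] rot [1.7976e+02 4.0000e-02 9.0130e+01] F [-0.1 -0.5 -0.4] w 43.8 q [-51.   8.  28.  92.  -4.  81. -21.]
top knob 99 ((-111.99275207519531, 2.645112991333008), (67.69623565673828, 12.890910148620605), 35.640472412109375)
pca 35.43364059009366
side knob 104 ((-110.48234558105469, 1.8817310333251953), (66.84037017822266, 14.189478874206543), 37.1727409362793)
pca 35.326730183053144
```

View pics/f1.png

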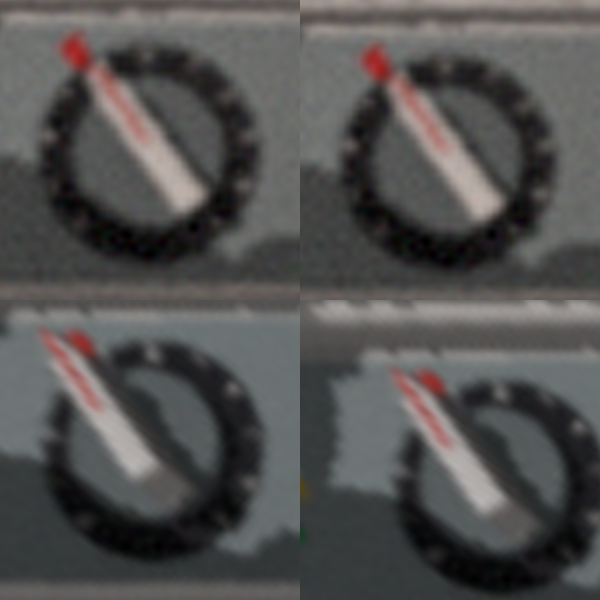

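Knob angle measures about 35.4–37°, mark about 36–36.7°, so they agree within the measuring error. Last check is of the whole scene.

Run:
```python
from h import *
t=pickle.load(open("top_f.pkl","rb"));s=pickle.load(open("side_f.pkl","rb"))
a=cv2.resize(t["img"][70:260,60:440,::-1],(800,400),interpolation=cv2.INTER_CUBIC);cv2.imwrite("pics/ft.png",a)
cv2.imwrite("pics/fs.png",cv2.resize(s["img"][120:280,190:370,::-1],(675,600),interpolation=cv2.INTER_CUBIC))
```

```text
(no output)
```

View pics/ft.png

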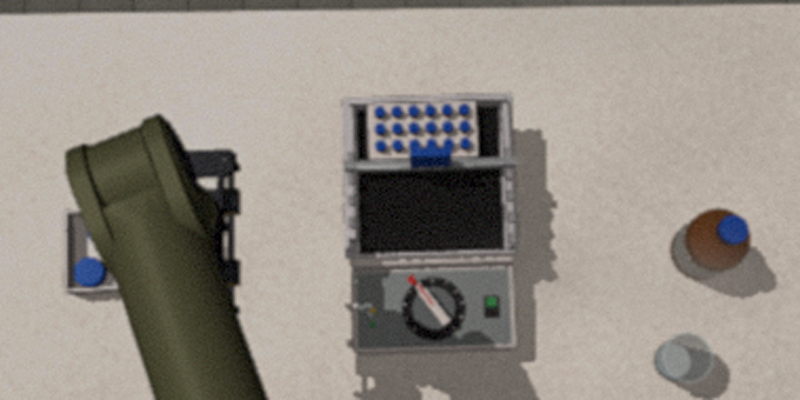

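View pics/fs.png

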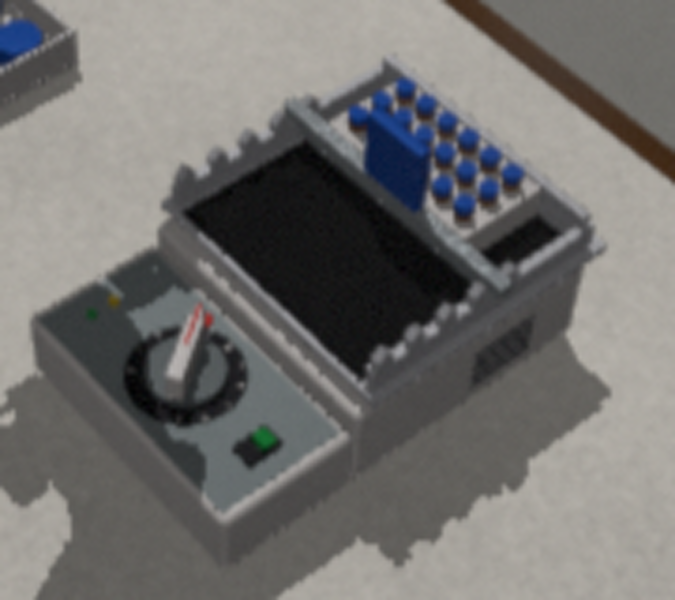

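The rack is home, the bar lies straight across both rails at the near notches, the pointer is on the mark, and the bystanders look untouched. Handing in.

Run:
```python
from cell import *
sign_off();print(get_obs()["time_s"])
```

```text
the job is handed in; nothing more can be done
the job is handed in; nothing more can be done
```

I did all three steps in the order asked and handed the job in at about 18 s of the 64 s limit.

- **Rack:** I pushed it with the open fingers until it stopped moving at 24 N. Its front face then measured level across its width, at about shaker x 86 mm against the nominal 85 mm.
- **Clamp bar:** I lifted it by the blue tab, moved it back and lowered it into the near notches. It came to rest at its starting height. Both cameras show it straight across both rails, just in front of the rack.
- **Dial:** I gripped the knob and turned it clockwise to 36.0° anticlockwise of the shaker's +x. After release the knob measured 35.3–37.2°, and the red mark 35.7–36.8°, so they agree to about 1°.

**Disagreements:**
- The finger push stopped about 3 mm short of where I expected. The arm was also pulled about 2–3 mm off my estimated dial axis during the turn.
- The two cameras differed by about 2 mm. My shaker position was probably slightly off, but the checks above did not suffer from it.

**Other things on the bench:** The mark and the items I could see looked unmoved. The arm partly hid the cap tray, and the mouse was not in the final pictures I viewed. The arm never went low near either one.

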